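# Screw the lamp elbow round to its mark

### The job

Two pipe lamp bases stand on the workshop bench. On the one with the plain one-armed elbow, screw the elbow further down its threaded pipe, clockwise seen from above, and stop when its open outlet points along the black pen line drawn on its wooden disc; then let go of it. The other base, with the two-armed tee, is finished: do not turn it.

Things in the scene. Friction and masses are not known exactly. Their poses are not given: they have to be found in the camera images.
- elbow_centre (a point): Bend of the dark iron elbow: point on the upright stub's axis, mid-height of the elbow's level arm, 130 mm above the bench. x: level, towards the outlet; z up. The arm is a 40 mm round tube from 20 mm behind the point to 44 mm ahead, then a 47 mm rim to 60 mm. 34 mm below the point is the top of a 45 mm collar. Free all round: grasp from above, a finger on each side of the arm at this point.
- elbow_outlet (a point): Centre of the elbow's open mouth, 60 mm from the stub's axis; x: the way it points. The elbow turns about the stub's axis; clockwise from above screws it down, 2.3 mm a full turn. The thread resists with about 0.2 N m, does not spring back and has over a quarter turn to spare past the mark, which lies 35 to 80 degrees clockwise of the outlet at the start.
- mark (a point): Middle of the black pen line on the elbow's fixed, pale wooden disc (240 mm across, top 18 mm above the bench; three 24 mm high dogs at its rim). The stroke is 48 by 10 mm with a 20 mm dot at its outer end and runs straight out from the stub; this point is 88 mm from the stub's axis. x: level, along the line, outwards. It does not move.
- tee_outlet (a point): Centre of one of the two mouths of the iron tee on the other, like disc: 60 mm from that stub's axis, 130 mm above the bench. The tee has level arms both ways, 120 mm overall, and stands already along its own pen line. It can turn if pushed; leave it as it is.

How it is judged:
By the outcome, as a careful person would: the job done as asked, in the order asked, and still so for the second after the job is handed in, with the robot touching nothing.
It also fails if it takes over 32 s, if anything falls off the work surface, if the arm or the gripper's body presses on something with over 40 N, if the wrist force passes 120 N, or if a joint passes its speed limit or range.

### The arm

A 7-joint arm with a two-finger parallel gripper is mounted at the origin on the work surface. World frame = base frame: x ahead of the robot, y to its left, z up, the work surface at z = 0. Lengths are in m, angles in rad, forces in N, time in s.
With the tool pointing down it reaches from about 0.425 to 0.825 m from the base axis. Payload 3.6 kg.
Tool frame: the origin (TCP) lies on the centre line of the jaws, within the pads' length; the fingertips stand 25 mm ahead of it and the grasp point (between the pads) lies 6 mm ahead of it; z points along the fingers, y is the direction in which the jaws open and shut (so a half turn about z gives the same grasp; the last joint's range is limited). The gripper opens to 93 mm and grips with 3 to 60 N. Pads are 15 mm wide; open, the fingers measure 128 mm over their backs; the gripper's body (75 mm by 188 mm) begins 65 mm behind the grasp point.
Start: joints at [1.26, 0.615, -0.013, 1.423, 0.008, 1.103, -0.04], TCP at [0.183, -0.624, 0.244] pointing down, gripper open.
Joint ranges: [-3.12, 3.12], [-0.3, 2.06], [-1.34, 1.32], [0.26, 2.42], [-1.36, 4.5], [0.01, 1.98], [-2.84, 2.84]. Speed limits (rad/s): [2.79, 2.79, 3.14, 3.14, 3.14, 3.14, 3.14].

### API

Orientations are given as a rotation vector (axis times angle).
In Python, from cell import get_state, snapshot, camera_model, sign_off gives the robot as it stands.
- The arm moves only by the shell command python3 -m creep 'ROWS' [FORCE]. ROWS is JSON, one flat list of numbers, 5 for each row, row after row: the finger opening in m, from 0 to 0.093, then the shift along the tool's x, y, z in m, then the turn about the tool's z in degrees. In form: [hand, x, y, z, twist, hand, x, y, z, twist, ...]. A call has 1 to 12 rows; each row shifts and turns the commanded pose from where the row before left it, along the tool's axes as they then stand; what a row does not reach is not made up. A row lasts 1/12 s, in which the tool goes at most 41.7 mm and 7.16 degrees, less where a joint would pass 70% of its speed; a pose out of reach is approached as far as the arm can. A call with a gripper value outside its range is refused whole. The fingers move at their own pace and stop on an object; FORCE is the grip in N (left out, the last holds). Time passes only in rows, so rows that do not move let the fingers close. It gives the time, the measured TCP pose, the force and the opening at its end, in the units of the state.
- get_state(): the state, without advancing time (a new reading comes with each control period).
- snapshot(name): name is "scene" or "top" or "wrist"; returns (picture, depth): 400x640x3 uint8, red, green, blue; 400x640 float32, m along the optical axis (not along the pixel's ray), 0 where there is no reading.
- camera_model(name): a dict with "fx", "fy", "cx", "cy" (pixels), "pose" (4x4, takes a point from camera to world coordinates); the wrist camera has in their place "mount" (4x4, takes a point from camera to tool coordinates, whose origin is the TCP and whose axes are the flange's). Camera axes: x right, y down, z forward; pixel columns grow to the right and rows downward; lengths in m; the calibration is good to about 2 mm. A picture is of the moment at which its call begins: read the wrist's pose just before it. camera_model takes no time and is no camera call.
- sign_off(): hands the job in, once; it reports no verdict.
The state is a dict: "time": time; "q": joint angles; "joint_velocities": joint speeds; "joint_efforts": joint torques, N m; "tool_pos": TCP position; "ee_rot": TCP orientation; "wrist_force": force on the tool from outside, world axes, zero at the start; "ft_torque": the same for the moment, N m; "grip_width": finger opening in m.
Only numpy, scipy, OpenCV 4.12 (cv2) and the standard library are available. Lean on these libraries where they do the work, as an engineer would, in place of code of your own. Each camera call takes 0.05 s, during which the arm holds its last target.

## Working session

There is one attempt and no reset: what is moved stays moved. The work goes in short steps, Python scripts to look and compute and a shell command to move; the robot and the scene stay as the last step left them, time stands still between calls to the robot, and variables do not carry over. Pictures are saved under pics/ and viewed, and the job is handed in when it is done.

```bash
ls; mkdir -p pics; python3 - <<'E'
from cell import *
import cv2,numpy as np
s=get_state();print(s)
for n in ["scene","top"]:
    im,d=snapshot(n);cv2.imwrite(f"pics/{n}0.png",im[:,:,::-1]);np.savez(f"pics/{n}0.npz",im=im,d=d)
    m=camera_model(n);print(n,m)
print(camera_model("wrist"))
E
```

```text
pics
{'time': 0.0, 'q': array([ 1.25949647,  0.61589929, -0.01261503,  1.42486989,  0.00812424,
        1.10337534, -0.04042891]), 'joint_velocities': array([ 0.00077887, -0.00151631, -0.00197007, -0.00047983, -0.00127055,
       -0.00220812, -0.00085381]), 'joint_efforts': array([-3.57867757e-04, -4.58931899e+01,  2.08850722e-01, -1.65745997e+01,
       -6.10811915e-02,  2.05862493e-02,  2.33740066e-04]), 'tool_pos': array([ 0.1824308 , -0.62313293,  0.24250364]), 'ee_rot': array([-3.10734147e+00, -4.45575474e-01,  6.46000003e-04]), 'wrist_force': array([0.37100883, 0.56269504, 1.0383909 ]), 'ft_torque': array([-0.00983472,  0.02716588,  0.01039973]), 'grip_width': 0.09331526944246606}
scene {'fx': 467.83536586962356, 'fy': 467.83536586962356, 'cx': 321.78167646042033, 'cy': 197.43423417671468, 'pose': array([[ 0.02825636,  0.70736898, -0.70627948,  1.28762208],
       [ 0.99958938, -0.01663128,  0.02333397, -0.0192808 ],
       [ 0.0047594 , -0.7066488 , -0.70754846,  0.83952967],
       [ 0.        ,  0.        ,  0.        ,  1.        ]])}
top {'fx': 513.930867885245, 'fy': 513.
[... 170 characters left out ...]
99592105e-01,  2.84600839e-02, -2.37626008e-03,
         1.96994340e-02],
       [ 8.94022772e-04, -5.19811706e-02, -9.98647665e-01,
         1.04476232e+00],
       [ 0.00000000e+00,  0.00000000e+00,  0.00000000e+00,
         1.00000000e+00]])}
{'fx': 287.87300815148035, 'fy': 287.87300815148035, 'cx': 315.5279414274855, 'cy': 200.95411864629324, 'mount': array([[ 2.21241562e-04, -9.59512304e-01, -2.81666628e-01,
         7.85873642e-02],
       [ 9.99999698e-01,  2.55375420e-06,  7.76773372e-04,
         1.81772623e-04],
       [-7.44604301e-04, -2.81666714e-01,  9.59512015e-01,
        -1.40802245e-01],
       [ 0.00000000e+00,  0.00000000e+00,  0.00000000e+00,
         1.00000000e+00]])}
```

View pics/scene0.png

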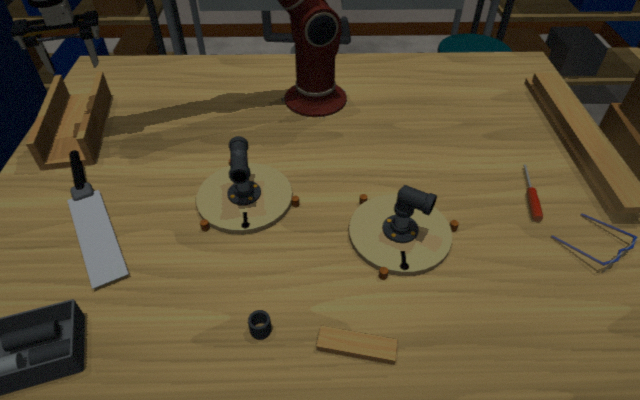

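View pics/top0.png

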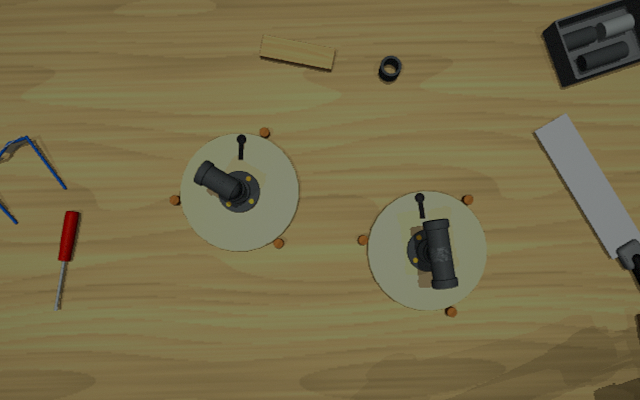

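The top view shows the one-armed elbow base centred near (239,192), its arm pointing up-left and the mark pointing up with its dot at (241,140). The tee is near (430,250). Next I'll measure both.

```bash
cat > h.py <<'E'
import numpy as np,cv2
from cell import *
def cast(m,uv,z,pose=None):
    uv=np.atleast_2d(uv).astype(float);P=m['pose'] if pose is None else pose
    d=np.c_[(uv[:,0]-m['cx'])/m['fx'],(uv[:,1]-m['cy'])/m['fy'],np.ones(len(uv))]@P[:3,:3].T
    o=P[:3,3];t=(z-o[2])/d[:,2];return o+d*t[:,None]
def cloud(m,d,pose=None):
    P=m['pose'] if pose is None else pose
    v,u=np.mgrid[:d.shape[0],:d.shape[1]]
    p=np.stack([(u-m['cx'])/m['fx']*d,(v-m['cy'])/m['fy']*d,d],-1)
    return p@P[:3,:3].T+P[:3,3]
E
python3 - <<'E'
from h import *
m=camera_model('top');z=np.load('pics/top0.npz');im,d=z['im'],z['d']
C=cloud(m,d)
hsv=cv2.cvtColor(im,cv2.COLOR_RGB2HSV)
g=cv2.cvtColor(im,cv2.COLOR_RGB2GRAY)
print('disc px',hsv[215,205],'bench',hsv[320,240],'mark',hsv[150,241],'z disc',C[215,205,2],'elbow',C[183,222],hsv[183,222])
# disc by depth
win=np.zeros_like(g);win[120:265,165:315]=1
X=C[...,2]
disc=((X>0.011)&(win>0)&(d>0)).astype(np.uint8)
disc=cv2.morphologyEx(disc,cv2.MORPH_OPEN,np.ones((15,15)))
c=max(cv2.findContours(disc,0,2)[0],key=cv2.contourArea);e=cv2.fitEllipse(c);print(e)
D=cast(m,e[0],0.018)[0];print('disc centre',D)
# mark
mk=((g<55)&(X<0.03)&(win>0)).astype(np.uint8);mk[165:]=0
n,l,st,ce=cv2.connectedComponentsWithStats(mk);print(st,ce)
for i in range(1,n):
  if st[i,4]>40:
    v,u=np.nonzero(l==i);p=cast(m,np.c_[u,v],0.018)[:,:2]
    ln=cv2.fitLine(p.astype(np.float32),cv2.DIST_L2,0,.01,.01).ravel()
    q=p.mean(0)-D[:2];print('mark',p.mean(0),np.hypot(*q),'ang from disc',np.degrees(np.arctan2(q[1],q[0])),'line',np.degrees(np.arctan2(ln[1],ln[0])))
    r=np.hypot(*(p-D[:2]).T);o=p[r>r.max()-.02].mean(0)-D[:2];print('dot ang',np.degrees(np.arctan2(o[1],o[0])),r.min(),r.max())
# elbow arm
a=(X>0.115)&(X<.16)&(win>0)
p=C[a];print(len(p),p.max(0),p.min(0))
ln=cv2.fitLine(p[:,:2].astype(np.float32),cv2.DIST_HUBER,0,.001,.001).ravel();print(ln,np.degrees(np.arctan2(ln[1],ln[0])),'D offset',np.cross(ln[:2],D[:2]-ln[2:]), 'along',(p[:,:2]-D[:2])@ln[:2]@[1] if 0 else np.percentile((p[:,:2]-D[:2])@ln[:2],[0,1,99,100]))
(r)=cv2.minAreaRect(p[:,:2].astype(np.float32));print(r)
t=p[p[:,2]>.143];ln=cv2.fitLine(t[:,:2].astype(np.float32),cv2.DIST_HUBER,0,.001,.001).ravel();print('ridge',len(t),ln,np.degrees(np.arctan2(ln[1],ln[0])),np.cross(ln[:2],D[:2]-ln[2:]))
E
```

```text
disc px [ 34  53 135] bench [ 27  92 130] mark [ 0  0 13] z disc 0.01527723740884901 elbow [0.58279166 0.19555874 0.14613077] [90 19 54]
((230.61398315429688, 196.18544006347656), (91.47392272949219, 115.8398208618164), 172.25477600097656)
disc centre [0.56681555 0.20389398 0.018     ]
[[     0      0    640    400 255847]
 [   261    132      9      6     19]
 [   237    135      9     25    133]
 [   209    161      1      1      1]] [[319.54530637 199.53320539]
 [266.10526316 135.52631579]
 [240.80451128 145.05263158]
 [209.         161.        ]]
mark [0.66920227 0.18144528] 0.10481881906790928 ang from disc -12.366643768257491 line -3.0630348
dot ang -11.459820366005756 0.0765005013138918 0.12561492252245007
1058 [0.62537119 0.24859551 0.15522491] [0.5534238  0.16812268 0.11537065]
[0.53039473 0.8477508  0.5872672  0.20537889] 57.96787 D offset 0.016550329139415204 along [-0.028251   -0.02737139  0.05014729  0.05134819]
((0.5880756974220276, 0.20430999994277954), (0.07960518449544907, 0.045487843453884125), 60.9676513671875)
ridge 671 [0.53559    0.84447813 0.5894901  0.20934309] 57.616066 0.016229684011777993<stdin>:26: DeprecationWarning: Arrays of 2-dimensional vectors are deprecated. Use arrays of 3-dimensional vectors instead. (deprecated in NumPy 2.0)
<stdin>:28: DeprecationWarning: Arrays of 2-dimensional vectors are deprecated. Use arrays of 3-dimensional vectors instead. (deprecated in NumPy 2.0)
```

```bash
python3 - <<'E'
from h import *
for nm,box,bm in [('top',(125,260,172,305),None),('scene',(175,280,335,460),None)]:
    m=camera_model(nm);z=np.load(f'pics/{nm}0.npz');im,d=z['im'],z['d']
    C=cloud(m,d);X=C[...,2]
    hsv=cv2.cvtColor(im,cv2.COLOR_RGB2HSV);g=cv2.cvtColor(im,cv2.COLOR_RGB2GRAY)
    win=np.zeros_like(g);win[box[0]:box[1],box[2]:box[3]]=1
    pale=((hsv[...,1]<82)&(hsv[...,2]>70)&(win>0)).astype(np.uint8)
    pale=cv2.morphologyEx(pale,cv2.MORPH_OPEN,np.ones((5,5)))
    c=max(cv2.findContours(pale,0,1)[0],key=cv2.contourArea);h=cv2.convexHull(c)
    w=cast(m,h[:,0],.018)[:,:2].astype(np.float32)
    A=np.c_[2*w,np.ones(len(w))];s=np.linalg.lstsq(A,(w**2).sum(1),rcond=None)[0]
    D=s[:2];R=np.sqrt(s[2]+D@D);print(nm,'disc',D,R,'resid mm',1e3*np.abs(np.hypot(*(w-D).T)-R).max())
    cv2.imwrite(f'pics/pale_{nm}.png',pale*255)
    # mark: dark pixels inside disc plane at radius .064-.122
    dk=((g<45)&(win>0)&(X<.035)).astype(np.uint8)
    n,l,st,ce=cv2.connectedComponentsWithStats(dk)
    for i in range(1,n):
        v,u=np.nonzero(l==i)
        p=cast(m,np.c_[u,v],.018)[:,:2];r=np.hypot(*(p-D).T)
        if st[i,4]>40 and r.max()<.125 and r.mean()>.07:
            ln=cv2.fitLine(p.astype(np.float32),cv2.DIST_L2,0,.01,.01).ravel()
            q=p.mean(0)-D
            print(' mark',p.mean(0),'r',r.min(),r.max(),'ang',np.degrees(np.arctan2(q[1],q[0])),'line',np.degrees(np.arctan2(ln[1],ln[0])))
    a=(X>0.135)&(X<.16)&(win>0 if nm=='top' else np.abs(C[...,1]-D[1])<.1)&(np.hypot(C[...,0]-D[0],C[...,1]-D[1])<.09)
    p=C[a];q=p[:,:2]-D;q=q[np.hypot(*q.T)>0]
    ln=cv2.fitLine(q.astype(np.float32),cv2.DIST_HUBER,0,.001,.001).ravel()
    print(' arm',len(q),'dir',np.degrees(np.arctan2(ln[1],ln[0])),'axis off mm',1e3*(ln[0]*-ln[3]+ln[1]*ln[2]),'along',np.percentile(q@ln[:2],[1,99]))
E
```

```text
top disc [0.57596227 0.18679927] 0.1182765207834681 resid mm 0.9232673401801672
 mark [0.66980927 0.18140995] r 0.06717213959231144 0.11392702663318179 ang -3.286695567935459 line -3.2664263
 arm 968 dir 58.280178 axis off mm -0.25434327 along [-0.01637881  0.05977209]Traceback (most recent call last):
  File "<stdin>", line 9, in <module>
ValueError: max() iterable argument is empty
```

Measured values:

| Quantity | Value |
|---|---|
| Stub axis | (0.576, 0.187) |
| Arm direction | 58.3° |
| Mark direction | −3.3° |
| Turn needed | ≈61.6° clockwise, i.e. positive twist with the tool pointing down |

Next I'll travel towards the elbow.

```bash
python3 -m creep '[0.093,0.01,-0.006,-0.002,0, 0.093,0.022,-0.015,-0.002,0, 0.093,0.03,-0.02,-0.002,0, 0.093,0.03,-0.02,-0.002,0, 0.093,0.03,-0.02,-0.002,0, 0.093,0.03,-0.02,-0.002,0, 0.093,0.03,-0.02,0,0, 0.093,0.03,-0.02,0,0, 0.093,0.03,-0.02,0,0, 0.093,0.03,-0.02,0,0, 0.093,0.03,-0.02,0,0, 0.093,0.03,-0.02,0,0]' 20
cat > go.py <<'E'
from h import *
from scipy.spatial.transform import Rotation as R
import sys
def st(tx,ty,tz,yaw):
    s=get_state();r=R.from_rotvec(s['ee_rot']).as_matrix()
    dl=r.T@(np.array([tx,ty,tz])-s['tool_pos'])
    y=np.degrees(np.arctan2(r[1,0],r[0,0]))
    print('t',s['time'],'pos',s['tool_pos'].round(4),'yaw',y.round(2),'tilt',np.degrees(np.arccos(-r[2,2])).round(2),'q',s['q'].round(2),'F',s['wrist_force'].round(1),'T',s['ft_torque'].round(2),'w',s['grip_width'].round(4))
    print('shift tool mm',(dl*1e3).round(1),'twist',((y-yaw+180)%360-180).round(2))
st(*map(float,sys.argv[1:]))
E
python3 go.py .576 .187 .22 58.3
```

```text
time: 1.1
tool_pos: [0.4401, -0.3157, 0.2558]
ee_rot: [-3.109, -0.447, -0.0]
wrist_force: [0.9, -0.4, -0.6]
grip_width: 0.0928Traceback (most recent call last):
  File "go.py", line 10, in <module>
    st(*map(float,sys.argv[1:]))
    ~~^^^^^^^^^^^^^^^^^^^^^^^^^^
  File "go.py", line 8, in st
    print('t',s['time'],'pos',s['tool_pos'].round(4),'yaw',y.round(2),'tilt',np.degrees(np.arccos(-r[2,2])).round(2),'q',s['q'].round(2),'F',s['wrist_force'].round(1),'T',s['ft_torque'].round(2),'w',s['grip_width'].round(4))
                                                                                                                                                                                                       ^^^^^^^^^^^^^^^^^^^^^
AttributeError: 'float' object has no attribute 'round'
```

```bash
sed -i "s/s\['grip_width'\].round(4)/round(s['grip_width'],4)/" go.py
python3 go.py .576 .187 .22 58.3
```

```text
t 1.1 pos [ 0.4401 -0.3157  0.2558] yaw 16.37 tilt 0.03 q [ 0.62  0.43 -0.06  1.72  0.03  0.99 -0.73] F [ 0.9 -0.4 -0.6] T [ 0.   -0.01 -0.01] w 0.0928
shift tool mm [ 272.1 -444.    36.1] twist -41.93
```

```bash
python3 -m creep '[0.093,0.02,-0.033,0,0, 0.093,0.02,-0.033,0,0, 0.093,0.02,-0.033,0,0, 0.093,0.02,-0.033,0,0, 0.093,0.02,-0.033,0,0, 0.093,0.02,-0.033,0,0, 0.093,0.02,-0.033,0,0, 0.093,0.02,-0.033,0,0, 0.093,0.02,-0.033,0,0, 0.093,0.02,-0.033,0,0, 0.093,0.02,-0.033,0,0, 0.093,0,0,0,0]'
python3 go.py .576 .187 .22 58.3
```

```text
time: 2.1
tool_pos: [0.548, 0.1039, 0.2558]
ee_rot: [-3.098, -0.468, -0.003]
wrist_force: [-0.2, 0.1, -1.2]
grip_width: 0.0928
t 2.1 pos [0.548  0.1039 0.2558] yaw 17.19 tilt 0.49 q [-0.12  0.46 -0.15  1.68  0.07  1.01 -1.57] F [-0.2  0.1 -1.2] T [ 0.12 -0.01  0.04] w 0.0928
shift tool mm [ 51.2 -70.8  36.5] twist -41.11
```

```bash
python3 -m creep '[0.093,0,0,0,-7, 0.093,0,0,0,-7, 0.093,0,0,0,-7, 0.093,0,0,0,-7, 0.093,0,0,0,-7, 0.093,0,0,0,-7, 0.093,0,0,0,0, 0.093,0,0,0,0]'
python3 go.py .576 .187 .22 58.3
```

```text
time: 2.77
tool_pos: [0.5478, 0.092, 0.2556]
ee_rot: [-2.745, -1.527, 0.0]
wrist_force: [0.0, -0.7, 0.8]
grip_width: 0.0929
t 2.7667 pos [0.5478 0.092  0.2556] yaw 58.17 tilt 0.04 q [ 0.01  0.47 -0.33  1.68  0.17  1.02 -0.93] F [ 0.  -0.7  0.8] T [-0.01 -0.08 -0.  ] w 0.0929
shift tool mm [ 95.6 -26.1  35.7] twist -0.13
```

```bash
python3 -m creep '[0.093,0.024,-0.0065,0,0, 0.093,0.024,-0.0065,0,0, 0.093,0.024,-0.0065,0,0, 0.093,0.0235,-0.0065,0,0, 0.093,0,0,0,0, 0.093,0,0,0,0]'
python3 go.py .576 .187 .136 58.3
python3 - <<'E'
from h import *
im,d=snapshot('wrist');cv2.imwrite('pics/w1.png',im[:,:,::-1]);np.savez('pics/w1.npz',im=im,d=d)
im,d=snapshot('top');cv2.imwrite('pics/t1.png',im[:,:,::-1])
E
```

```text
time: 3.27
tool_pos: [0.5757, 0.1887, 0.2554]
ee_rot: [-2.742, -1.532, 0.001]
wrist_force: [0.4, -0.6, 0.2]
grip_width: 0.0929
t 3.2667 pos [0.5757 0.1887 0.2554] yaw 58.4 tilt 0.05 q [-0.15  0.55 -0.33  1.54  0.19  1.09 -1.08] F [ 0.4 -0.6  0.2] T [-0.13 -0.05  0.01] w 0.0929
shift tool mm [ -1.3   1.3 119.4] twist 0.1
```

View pics/w1.png

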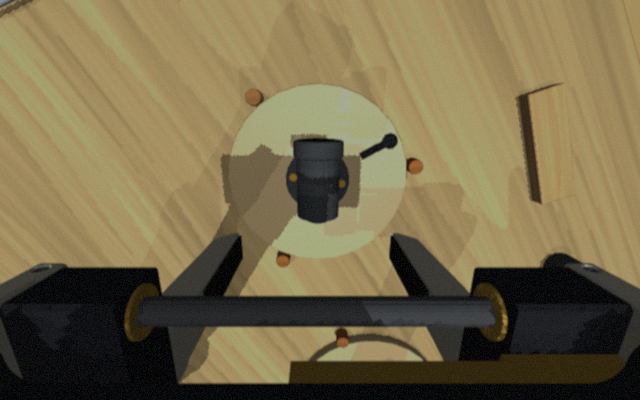

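The wrist view shows the elbow arm upright in the image and midway between the fingers (column ~318). The mark's dot is clockwise of it at (390,140). Now I'll descend.

```bash
python3 -m creep '[0.093,-0.001,0.001,0.01,0, 0.093,0,0,0.02,0, 0.093,0,0,0.025,0, 0.093,0,0,0.025,0, 0.093,0,0,0.02,0, 0.093,0,0,0.0125,0, 0.093,0,0,0.007,0, 0.093,0,0,0,0, 0.093,0,0,0,0]'
python3 go.py .576 .187 .136 58.3
```

```text
time: 4.12
tool_pos: [0.5768, 0.1846, 0.1362]
ee_rot: [2.744, 1.529, -0.0]
wrist_force: [-0.8, 0.5, 0.6]
grip_width: 0.093
t 4.1167 pos [0.5768 0.1846 0.1362] yaw 58.24 tilt 0.01 q [-0.17  0.68 -0.29  1.67  0.25  0.83 -1.12] F [-0.8  0.5  0.6] T [ 0.03 -0.05 -0.03] w 0.093
shift tool mm [ 1.6 -2.   0.2] twist -0.06
```

```bash
python3 -m creep '[0.093,0.0015,-0.002,0,0, 0.093,0,0,0,0, 0.093,0,0,0,0]' 40
python3 go.py .576 .187 .136 58.3
python3 -m creep '[0.06,0,0,0,0, 0.045,0,0,0,0, 0.03,0,0,0,0, 0.03,0,0,0,0, 0.03,0,0,0,0, 0.03,0,0,0,0]' 40
python3 go.py .576 .187 .136 58.3
```

```text
time: 4.37
tool_pos: [0.5762, 0.1882, 0.1373]
ee_rot: [2.743, 1.531, 0.003]
wrist_force: [-0.1, -0.2, 0.0]
grip_width: 0.0932
t 4.3667 pos [0.5762 0.1882 0.1373] yaw 58.34 tilt 0.12 q [-0.17  0.68 -0.29  1.67  0.25  0.83 -1.13] F [-0.1 -0.2  0. ] T [-0.01 -0.08 -0.02] w 0.0932
shift tool mm [-1.1  0.5  1.3] twist 0.04
time: 4.87
tool_pos: [0.5757, 0.1877, 0.1362]
ee_rot: [-2.743, -1.531, 0.0]
wrist_force: [0.5, -0.4, -1.1]
grip_width: 0.0574
t 4.8667 pos [0.5757 0.1877 0.1362] yaw 58.32 tilt 0.0 q [-0.17  0.68 -0.29  1.67  0.25  0.83 -1.13] F [ 0.5 -0.4 -1.1] T [-0.02 -0.01  0.  ] w 0.0574
shift tool mm [-0.4  0.6  0.2] twist 0.02
```

```bash
python3 -m creep '[0.02,0,0,0,0, 0.02,0,0,0,0, 0.02,0,0,0,0, 0.02,0,0,0,0, 0.02,0,0,0,0, 0.02,0,0,0,0]' 40
python3 go.py .576 .187 .136 58.3
```

```text
time: 5.37
tool_pos: [0.5765, 0.1872, 0.1363]
ee_rot: [2.743, 1.529, 0.002]
wrist_force: [3.4, -1.6, -0.4]
grip_width: 0.0388
t 5.3667 pos [0.5765 0.1872 0.1363] yaw 58.28 tilt 0.08 q [-0.17  0.68 -0.29  1.67  0.25  0.83 -1.13] F [ 3.4 -1.6 -0.4] T [-0.23 -0.49  0.04] w 0.0388
shift tool mm [-0.4 -0.4  0.3] twist -0.02
```

Gripped at 38.8 mm. I'll turn 55° first, then check.

```bash
python3 -m creep '[0.02,0,0,0,3, 0.02,0,0,0,5, 0.02,0,0,0.0001,5, 0.02,0,0,0,6, 0.02,0,0,0,6, 0.02,0,0,0.0001,6, 0.02,0,0,0,6, 0.02,0,0,0,6, 0.02,0,0,0.0001,6, 0.02,0,0,0,6, 0.02,0,0,0,0, 0.02,0,0,0,0]'
python3 go.py .576 .187 .136 -3.3
python3 - <<'E'
from h import *
im,d=snapshot('wrist');cv2.imwrite('pics/w2.png',im[:,:,::-1]);np.savez('pics/w2.npz',im=im,d=d)
im,d=snapshot('top');cv2.imwrite('pics/t2.png',im[:,:,::-1])
E
```

```text
time: 6.37
tool_pos: [0.5768, 0.1868, 0.136]
ee_rot: [3.139, 0.092, 0.003]
wrist_force: [3.5, -3.2, -1.4]
grip_width: 0.0393
t 6.3667 pos [0.5768 0.1868 0.136 ] yaw 3.36 tilt 0.13 q [-0.34  0.66 -0.02  1.68  0.02  0.8  -1.88] F [ 3.5 -3.2 -1.4] T [-0.39 -0.84 -0.19] w 0.0393
shift tool mm [-0.8 -0.3 -0. ] twist 6.66
```

View pics/w2.png

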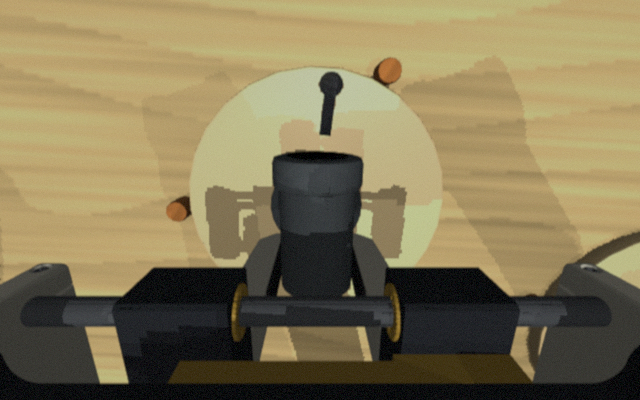

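View pics/t2.png

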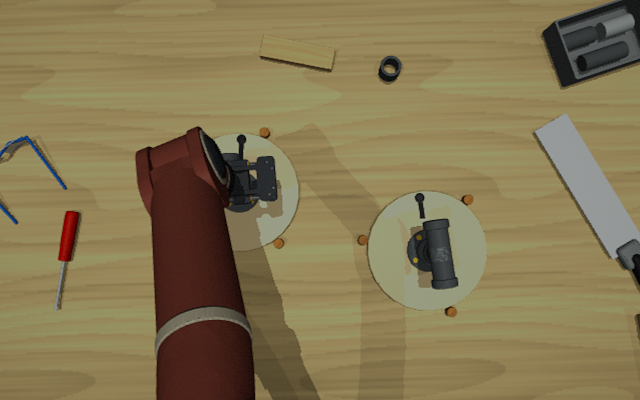

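The wrist view shows the elbow turned with the gripper: its rim is centred near column 317, and the mark is still slightly to the right (stroke foot (325,133), dot (331,84)). I'll measure the remaining angle from this view.

```bash
cat > wm.py <<'E'
from h import *
from scipy.spatial.transform import Rotation as R
import sys
def meas(f,pos,rv):
    m=camera_model('wrist');z=np.load(f);im,d=z['im'],z['d']
    T=np.eye(4);T[:3,:3]=R.from_rotvec(rv).as_matrix();T[:3,3]=pos;P=T@m['mount']
    g=cv2.cvtColor(im,cv2.COLOR_RGB2GRAY);C=cloud(m,d,P);X=C[...,2]
    D=np.array([.576,.187])
    r=np.hypot(C[...,0]-D[0],C[...,1]-D[1])
    dk=((g<60)&(X<.035)&(X>0)&(r>.05)&(r<.125)).astype(np.uint8)
    n,l,st,_=cv2.connectedComponentsWithStats(dk);
    for i in range(1,n):
        if st[i,4]<80: continue
        v,u=np.nonzero(l==i);p=cast(m,np.c_[u,v],.018,P)[:,:2];q=p.mean(0)-D
        ln=cv2.fitLine(p.astype(np.float32),cv2.DIST_L2,0,.01,.01).ravel()
        print('mark?',st[i],p.mean(0).round(4),'ang',np.degrees(np.arctan2(q[1],q[0])).round(2),'line',np.degrees(np.arctan(ln[1]/ln[0])).round(2))
    a=(X>.12)&(X<.16)&(r<.066)&(g<110)
    q=C[a][:,:2]-D;
    for lo,hi in((.02,.044),(.044,.062),(0.02,.062)):
        for zt in(.12,.14):
            s=(np.hypot(*q.T)>lo)&(np.hypot(*q.T)<hi)&(C[a][:,2]>zt);c=q[s].mean(0);print('arm',lo,zt,s.sum(),np.degrees(np.arctan2(c[1],c[0])).round(2))
    ln=cv2.fitLine(q[(np.hypot(*q.T)>.02)].astype(np.float32),cv2.DIST_HUBER,0,.001,.001).ravel();print('armline',np.degrees(np.arctan(ln[1]/ln[0])).round(2),ln[2:]*1e3)
E
python3 - <<'E'
from wm import *
meas('pics/w2.npz',[.5768,.1868,.136],[3.139,.092,.003])
meas('pics/w1.npz',[.5757,.1887,.2554],[-2.742,-1.532,.001])
E
```

```text
mark? [320  73  22  62 784] [0.6703 0.1805] ang -3.97 line -3.46
mark? [180 198  11  18  91] [0.5684 0.3077] ang 93.59 line 10.81
arm 0.02 0.12 5988 -0.35
arm 0.02 0.14 4684 -0.16
arm 0.044 0.12 3589 2.14
arm 0.044 0.14 3199 2.02
arm 0.02 0.12 9577 1.13
arm 0.02 0.14 7883 1.15
armline 32.68 [31.278688 -5.886685]
mark? [360 134  37  24 302] [0.6707 0.1808] ang -3.75 line -3.48
arm 0.02 0.12 1258 55.65
arm 0.02 0.14 1063 56.11
arm 0.044 0.12 1080 57.12
arm 0.044 0.14 946 57.08
arm 0.02 0.12 2338 56.55
arm 0.02 0.14 2009 56.7
armline 76.93 [20.395433 35.10969 ]
```

```bash
python3 -m creep '[0.02,0,0,0,3.5, 0.02,0,0,0,3.3, 0.02,0,0,0,0, 0.02,0,0,0,0, 0.02,0,0,0,0]'
python3 go.py .576 .187 .136 -3.3
python3 - <<'E'
from wm import *
s=get_state();im,d=snapshot('wrist');cv2.imwrite('pics/w3.png',im[:,:,::-1]);np.savez('pics/w3.npz',im=im,d=d)
meas('pics/w3.npz',s['tool_pos'],s['ee_rot'])
E
```

```text
time: 6.88
tool_pos: [0.5768, 0.1868, 0.1359]
ee_rot: [3.14, -0.093, 0.003]
wrist_force: [5.3, -3.0, -1.8]
grip_width: 0.0394
t 6.8833 pos [0.5768 0.1868 0.1359] yaw -3.41 tilt 0.12 q [-0.36  0.66  0.01  1.68 -0.01  0.8  -1.97] F [ 5.3 -3.  -1.8] T [-0.53 -0.97  0.01] w 0.0394
shift tool mm [-0.8 -0.2 -0.1] twist -0.11
mark? [306  72  22  62 765] [0.6696 0.1805] ang -3.99 line -4.44
mark? [183 212  12  19  90] [0.568  0.3078] ang 93.79 line 8.76
arm 0.02 0.12 6003 -6.55
arm 0.02 0.14 4681 -6.3
arm 0.044 0.12 3562 -4.27
arm 0.044 0.14 3173 -4.27
arm 0.02 0.12 9565 -5.2
arm 0.02 0.14 7854 -5.09
armline 30.7 [36.529705  -7.0244975]
```

View pics/w3.png

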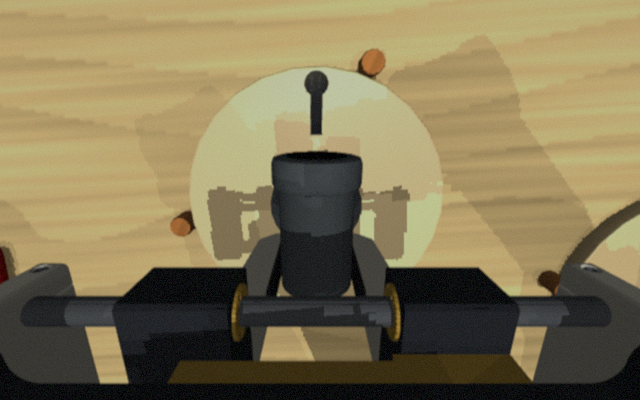

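The mark (column ~316) is now in line with the arm (rim centre ~317). I'll release the grip.

```bash
python3 -m creep '[0.045,0,0,0,0, 0.06,0,0,0,0, 0.08,0,0,0,0, 0.093,0,0,0,0, 0.093,0,0,0,0, 0.093,0,0,0,0, 0.093,0,0,0,0, 0.093,0,0,0,0, 0.093,0,0,0,0, 0.093,0,0,0,0]'
python3 go.py .576 .187 .25 -3.3
```

```text
time: 7.77
tool_pos: [0.5757, 0.1877, 0.1359]
ee_rot: [-3.14, 0.095, 0.0]
wrist_force: [0.2, 0.5, 0.5]
grip_width: 0.0926
t 7.7667 pos [0.5757 0.1877 0.1359] yaw -3.48 tilt 0.01 q [-0.36  0.66  0.01  1.68 -0.01  0.8  -1.97] F [0.2 0.5 0.5] T [ 0.02 -0.04  0.02] w 0.0926
shift tool mm [   0.3    0.7 -114.1] twist -0.18
```

```bash
python3 -m creep '[0.093,0,0,-0.01,0, 0.093,0,0,-0.02,0, 0.093,0,0,-0.03,0, 0.093,0,0,-0.03,0, 0.093,0,0,-0.03,0, 0.093,-0.01,-0.03,0,0, 0.093,-0.01,-0.035,0,0, 0.093,-0.015,-0.035,0,0, 0.093,-0.015,-0.035,0,0, 0.093,-0.015,-0.035,0,0, 0.093,-0.015,-0.035,0,0, 0.093,0,0,0,0]'
python3 -m creep '[0.093,-0.015,-0.035,0,0, 0.093,-0.015,-0.03,0,0, 0.093,0,0,0,0, 0.093,0,0,0,0]'
cat > chk.py <<'E'
from h import *
im,d=snapshot('top');cv2.imwrite('pics/t4.png',im[:,:,::-1]);np.savez('pics/t4.npz',im=im,d=d)
m=camera_model('top')
for f in('pics/top0.npz','pics/t4.npz'):
    z=np.load(f);d=z['d'];C=cloud(m,d);X=C[...,2]
    for nm,D in(('elbow',np.array([.576,.1868])),('tee',cast(m,(427,250),.018)[0,:2])):
        q=C[...,:2]-D;a=(X>.135)&(X<.16)&(np.hypot(q[...,0],q[...,1])<.09)
        ln=cv2.fitLine(q[a].astype(np.float32),cv2.DIST_HUBER,0,.001,.001).ravel()
        print(f,nm,a.sum(),'ang',np.degrees(np.arctan2(ln[1],ln[0])).round(2),'off mm',(1e3*(-ln[0]*ln[3]+ln[1]*ln[2])).round(2))
E
python3 chk.py
```

```text
time: 8.77
tool_pos: [0.5016, 0.4082, 0.2564]
ee_rot: [-3.132, 0.072, 0.007]
wrist_force: [-1.2, 1.0, -1.0]
grip_width: 0.0932
time: 9.1
tool_pos: [0.48, 0.4666, 0.2561]
ee_rot: [-3.139, 0.086, 0.002]
wrist_force: [0.6, -1.2, -0.2]
grip_width: 0.0932
pics/top0.npz elbow 968 ang 58.28 off mm -0.29
pics/top0.npz tee 1531 ang 6.12 off mm -2.88
pics/t4.npz elbow 930 ang -4.5 off mm -0.02
pics/t4.npz tee 1532 ang 6.29 off mm -2.5
```

View pics/t4.png

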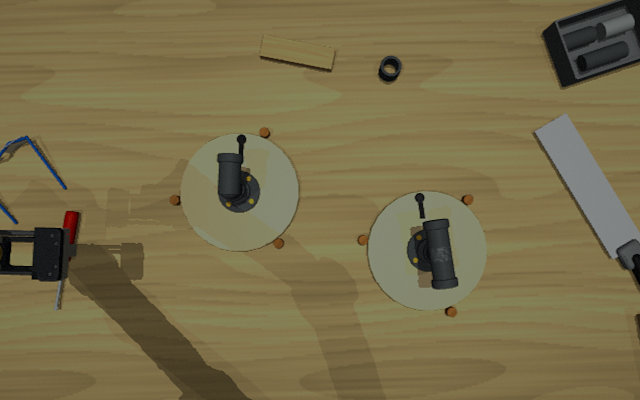

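The top view shows the elbow's outlet now pointing up at the mark (mouth (231,156), stub (239,190); part of that shift is height parallax), and the tee is unchanged. The depth fit says −4.5° against a mark at −3.3°, so I'll refine with silhouettes, using the tee and its pen line as a reference.

```bash
python3 - <<'E'
from h import *
m=camera_model('top');z=np.load('pics/t4.npz');im,d=z['im'],z['d'];C=cloud(m,d);X=C[...,2]
g=cv2.cvtColor(im,cv2.COLOR_RGB2GRAY);hsv=cv2.cvtColor(im,cv2.COLOR_RGB2HSV)
def edge(rows,lo,hi):
    L=[];Rr=[]
    for v in rows:
        a=np.nonzero(X[v,lo:hi]>.1)[0]
        b=np.nonzero(g[v,lo:hi]<70)[0]
        L.append((lo+a[0],v));Rr.append((lo+a[-1],v))
    return L,Rr
for nm,parts in(('elbow',[(range(166,186),205,262)]),('tee',[(range(236,274),405,470)])):
    for rows,lo,hi in parts:
        for e in edge(rows,lo,hi):
            w=cast(m,e,.13)[:,:2].astype(np.float32);l=cv2.fitLine(w,cv2.DIST_HUBER,0,.001,.001).ravel();print(nm,np.degrees(np.arctan(l[1]/l[0])).round(2),[p[0] for p in e])
# rim edges + centres by depth
D=np.array([.576,.1868]);q=C[...,:2]-D
for zt in(.125,.135,.14,.145,.148):
    a=(X>zt)&(X<.16)&(np.hypot(q[...,0],q[...,1])<.075)
    p=q[a];out=[]
    for lo,hi in((-.02,.0),(0,.02),(.02,.044),(.046,.062)):
        s=(p[:,0]>lo)&(p[:,0]<hi);out.append((p[s].mean(0)*1e3).round(1) if s.sum() else None)
    print(zt,out)
# tee mark
D2=None
pale=((hsv[...,1]<82)&(hsv[...,2]>70)).astype(np.uint8);pale[:,:360]=0;pale[:,495:]=0;pale[:185]=0;pale[316:]=0
pale=cv2.morphologyEx(pale,cv2.MORPH_OPEN,np.ones((5,5)))
c=max(cv2.findContours(pale,0,1)[0],key=cv2.contourArea);w=cast(m,cv2.convexHull(c)[:,0],.018)[:,:2]
s=np.linalg.lstsq(np.c_[2*w,np.ones(len(w))],(w**2).sum(1),rcond=None)[0];D2=s[:2];print('tee disc',D2,np.sqrt(s[2]+D2@D2))
mk=(g<45)&(X<.035);mk[:190]=0;mk[222:]=0;mk[:,:405]=0;mk[:,425:]=0
v,u=np.nonzero(mk);p=cast(m,np.c_[u,v],.018)[:,:2];o=p.mean(0)-D2;l=cv2.fitLine(p.astype(np.float32),2,0,.01,.01).ravel();print('tee mark',np.degrees(np.arctan2(o[1],o[0])),np.degrees(np.arctan(l[1]/l[0])))
E
```

```text
elbow -4.73 [np.int64(218), np.int64(218), np.int64(218), np.int64(218), np.int64(218), np.int64(218), np.int64(218), np.int64(218), np.int64(218), np.int64(218), np.int64(218), np.int64(218), np.int64(218), np.int64(218), np.int64(218), np.int64(206), np.int64(217), np.int64(217), np.int64(217), np.int64(217)]
elbow -5.47 [np.int64(240), np.int64(240), np.int64(240), np.int64(240), np.int64(240), np.int64(240), np.int64(240), np.int64(240), np.int64(240), np.int64(240), np.int64(240), np.int64(239), np.int64(239), np.int64(239), np.int64(239), np.int64(239), np.int64(239), np.int64(239), np.int64(240), np.int64(240)]
tee 5.68 [np.int64(426), np.int64(426), np.int64(426), np.int64(426), np.int64(426), np.int64(426), np.int64(427), np.int64(427), np.int64(427), np.int64(427), np.int64(427), np.int64(427), np.int64(409), np.int64(426), np.int64(426), np.int64(426), np.int64(421), np.int64(426), np.int64(426), np.int64(426), np.int64(427), np.int64(427), np.int64(427), np.int64(428), np.int64(426), np.int64(429), np.int64(430), np.int64(430), np.int64(429), np.int64(430), np.int64(430),
[... 523 characters left out ...]
.int64(452), np.int64(452), np.int64(452), np.int64(453), np.int64(453), np.int64(453), np.int64(453), np.int64(453), np.int64(453), np.int64(453), np.int64(454)]
0.125 [array([-8.6, -1. ]), array([ 9.9, -1.8]), array([32.1, -3.7]), array([52.6, -4.6])]
0.135 [array([-8.,  0.]), array([10. , -1.1]), array([32. , -2.4]), array([52.7, -3.4])]
0.14 [array([-6.8,  0.4]), array([10.2,  0. ]), array([32. , -2.1]), array([52.7, -3. ])]
0.145 [array([-6. ,  1.4]), array([10., -0.]), array([31.9, -1. ]), array([52.8, -2.2])]
0.148 [array([-6.8,  1.1]), array([9.5, 0.5]), array([30.7, -1. ]), array([52.5, -2. ])]
tee disc [ 0.44852627 -0.18469391] 0.1183589175936629
tee mark 6.244680928296998 6.327855
```

```bash
python3 - <<'E'
from h import *
im,d=snapshot('scene');cv2.imwrite('pics/s4.png',im[:,:,::-1])
m=camera_model('scene');C=cloud(m,d)
g=cv2.cvtColor(im,cv2.COLOR_RGB2GRAY)
for nm,D in(('elbow',np.array([.576,.1868])),('tee',np.array([.4485,-.1847]))):
    q=C[...,:2]-D
    for zt in(.135,.14,.145):
        a=(C[...,2]>zt)&(C[...,2]<.16)&(np.hypot(q[...,0],q[...,1])<.075)&(d>0);p=q[a]
        ln=cv2.fitLine(p.astype(np.float32),cv2.DIST_HUBER,0,.001,.001).ravel()
        out=[(p[(p[:,0]>lo)&(p[:,0]<hi)].mean(0)*1e3).round(1) for lo,hi in((-.02,0),(0,.02),(.02,.044),(.046,.062))]
        print(nm,zt,a.sum(),np.degrees(np.arctan(ln[1]/ln[0])).round(2),out)
# mark, scene
q=C[...,:2]-np.array([.576,.1868]);mk=(g<45)&(C[...,2]<.035)&(np.hypot(q[...,0]-.09,q[...,1]+.006)<.032)
v,u=np.nonzero(mk);p=cast(m,np.c_[u,v],.018)[:,:2];l=cv2.fitLine(p.astype(np.float32),2,0,.01,.01).ravel();print('mark',len(p),p.mean(0),np.degrees(np.arctan(l[1]/l[0])))
E
```

```text
elbow 0.135 531 -2.5 [array([-6.2, -3.5]), array([ 9.6, -4.4]), array([30.4, -5. ]), array([56.5, -6.4])]
elbow 0.14 455 -3.6 [array([-6.1, -2.9]), array([ 9.8, -3.1]), array([30.5, -3.8]), array([56., -6.])]
elbow 0.145 332 -3.74 [array([-6.1, -2.1]), array([ 9.8, -2.4]), array([30.9, -3.3]), array([55.3, -5.4])]
tee 0.135 665 6.06 [array([-9.6, -2.3]), array([10.5,  0.3]), array([30.8,  2. ]), array([56.6,  5.8])]
tee 0.14 577 6.34 [array([-9.5, -2.4]), array([10.3,  0.5]), array([31.1,  1.9]), array([56. ,  5.4])]
tee 0.145 443 6.25 [array([-9.6, -2.6]), array([10.2, -0.2]), array([31.3,  2.2]), array([55.5,  4.5])]
mark 86 [0.66910476 0.18139143] -3.5309858
```

View pics/s4.png

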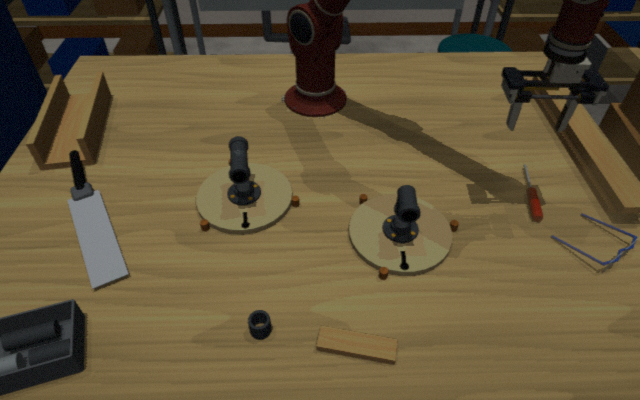

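The scene view shows the outlet at (408,212) facing its mark (dot at (404,265)), the tee unchanged and the gripper clear. The scene depth fits put the arm at −2.5° to −3.7° and the mark at −3.5°, so it is aligned. I'm handing in.

```bash
python3 -c "
from cell import *
s=get_state();print(s['time'],abs(s['joint_velocities']).max());print(sign_off())"
```

```text
9.2 0.02329899989435039
the job is handed in; nothing more can be done
None
```

I gripped the elbow from above and screwed it about 62° clockwise until its outlet pointed along the pen line. Then I let go, moved the arm clear and handed the job in at 9.2 s.

**Elbow:** The scene camera's fits put the arm at −2.5° to −3.7° against a mark at −3.5°. The jaws stood at −3.5° on release. One check disagreed slightly: a line fit in the top view gave −4.5°, about 1° past the mark, and rough silhouette edges gave about −5°. Averaging sections along the arm in that same view gave −3.2° to −3.5°, so I left it there.

**Tee:** It reads 6.1° to 6.3° before and after, matching its own mark at 6.3°, so it was not turned.

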